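Lid the canister set from the pile of oiled lids

TASK

The turned wooden lids for this set of stoneware jars have come back from oiling in one pile. Take the pile apart and put every lid on the jar whose mouth it fits, flat top up, with its plug right down in the mouth so that the lid sits flat on the rim. Leave the jars standing where they are.

Things in the scene. Friction and masses are not known exactly. Their poses are not given: they have to be found in the camera images.
- lid_67: loose turned lid of pale wood, at the bottom of the pile at the start: a flat disc of 67 mm diameter and 13 mm thickness (the rim to take hold of), with a plug of 50 mm diameter below it that reaches 10 mm down and is bevelled at its lower edge; 23 mm high in all. Origin: centre of the plug's flat underside; z up out of the flat top. It stands with its plug on a fixed round brown wooden board 150 mm wide and 12 mm thick, the other lids on top of it.
- lid_56: loose turned lid of dark wood, second from the bottom at the start: a flat disc of 56 mm diameter and 13 mm thickness (the rim to take hold of), with a plug of 39 mm diameter below it that reaches 10 mm down and is bevelled at its lower edge; 23 mm high in all. Origin: centre of the plug's flat underside; z up out of the flat top. Its plug stands on the flat top of the next larger lid.
- lid_45: loose turned lid of pale wood, third from the bottom at the start: a flat disc of 45 mm diameter and 13 mm thickness (the rim to take hold of), with a plug of 28 mm diameter below it that reaches 10 mm down and is bevelled at its lower edge; 23 mm high in all. Origin: centre of the plug's flat underside; z up out of the flat top. Its plug stands on the flat top of the next larger lid.
- lid_34: loose turned lid of dark wood, on top of the pile at the start: a flat disc of 34 mm diameter and 13 mm thickness (the rim to take hold of), with a plug of 17 mm diameter below it that reaches 10 mm down and is bevelled at its lower edge; 23 mm high in all. Origin: centre of the plug's flat underside; z up out of the flat top. Its plug stands on the flat top of the next larger lid.
- jar_brown: loose, open stoneware jar with tobacco-brown glaze, 85 mm high, belly 64 mm in diameter, its plain upright neck 31 mm outside and 18 mm high, its round mouth 22 mm in diameter; neck wall 4.5 mm. Origin: centre of the underside; z up through the mouth, so the rim lies 85 mm above the origin. A lid that fits it has its plug about 5 mm narrower than the mouth and its disc a little wider than the neck.
- jar_blue: loose, open stoneware jar with blue glaze, 100 mm high, belly 74 mm in diameter, its plain upright neck 42 mm outside and 18 mm high, its round mouth 33 mm in diameter; neck wall 4.5 mm. Origin: centre of the underside; z up through the mouth, so the rim lies 100 mm above the origin. A lid that fits it has its plug about 5 mm narrower than the mouth and its disc a little wider than the neck.
- jar_green: loose, open stoneware jar with pale celadon-green glaze, 95 mm high, belly 84 mm in diameter, its plain upright neck 53 mm outside and 18 mm high, its round mouth 44 mm in diameter; neck wall 4.5 mm. Origin: centre of the underside; z up through the mouth, so the rim lies 95 mm above the origin. A lid that fits it has its plug about 5 mm narrower than the mouth and its disc a little wider than the neck.
- jar_white: loose, open stoneware jar with white glaze, 115 mm high, belly 90 mm in diameter, its plain upright neck 64 mm outside and 18 mm high, its round mouth 55 mm in diameter; neck wall 4.5 mm. Origin: centre of the underside; z up through the mouth, so the rim lies 115 mm above the origin. A lid that fits it has its plug about 5 mm narrower than the mouth and its disc a little wider than the neck.
Things that resemble listed ones, but are neither listed nor needed, are in the scene too. Leave any red look-alike of the lid_34 alone. Leave any orange look-alike of the jar_white alone.

How it is judged:
By the outcome, as a careful person would: the job done as asked, in the order asked, and still so for the second after the job is handed in, with the robot touching nothing.
It also fails if it takes over 112 s, if anything falls off the work surface, if the arm or the gripper's body presses on something with over 40 N, if the wrist force passes 120 N, or if a joint passes its speed limit or range.

ROBOT

A 6-joint arm with a two-finger parallel gripper is mounted at the origin on the work surface; the furniture and walls round the work are solid. World frame = base frame: x ahead of the robot, y to its left, z up, the work surface at z = 0. Lengths are in m, angles in rad, forces in N, time in s.
With the tool pointing down it reaches from about 0.35 to 0.85 m from the base axis. Payload 8.1 kg.
Tool frame: the origin (TCP) lies on the mounting face of the last link; the fingertips stand 186 mm ahead of it and the grasp point (between the pads) lies 167 mm ahead of it; z points along the fingers, y is the line along which they close (so a half turn about z gives the same grasp; the last joint's range is limited). The gripper opens to 93 mm and grips with 3 to 60 N. Pads are 15 mm wide; open, the fingers measure 128 mm over their backs; the gripper's body (75 mm by 188 mm) begins 65 mm behind the grasp point.
Start: joints at [-1.417, 0.13, 1.488, -0, 1.523, -0.085], TCP at [0.142, -0.583, 0.405] pointing down, gripper open.
Joint ranges: [-2.96, 2.96], [-0.89, 2.26], [0.02, 2.5], [-1.34, 4.48], [0, 2.73], [-2.66, 2.66]. Speed limits (rad/s): [2.39, 2.39, 2.79, 3.14, 3.14, 3.14].

INTERFACE

Orientations are given as a rotation vector (axis times angle).
In Python, from plant import * gives the robot as it stands. The module is installed in compiled form; this text tells all that it offers.
- The arm moves only by the tool arm_command, never from a script. Its argument "increments" is a list of rows, each a list of 6 numbers: the shift along the tool's x, y, z in units of 0.2 m (1.0 is 0.2 m), then the turn, a rotation vector about the tool's x, y, z in units of pi rad (1.0 is pi rad). A call has exactly 5 rows; each row is the pose to reach, as a shift and turn from the pose commanded when the call began, along the tool's axes at that moment, turning the shorter way round; what a row does not reach only later rows make up. A row lasts 1/8 s, in which the tool goes at most 62.5 mm and 10.7 degrees, less where a joint would pass 70% of its speed; a pose out of reach is approached as far as the arm can. A call with a number of a shift or a turn outside -1 to 1 is refused whole. A call with a gripper value outside its range is refused whole. "fingers" is the closure, from -1 (fully open) to 1 (shut), set as the call begins (left out, the last holds). The fingers move at their own pace and stop on an object; "force" is the grip in N (left out, the last holds). Time passes only in rows, so rows that repeat a pose let the fingers close, or fill a call up. It gives the time, the measured TCP pose, the force, the opening and the grip force at its end, in the units of the state.
- read_state(): the state, without advancing time (a new reading comes with each control period).
- read_camera(name): name is "side" or "top" or "wrist"; returns a dict with "image" (400x640x3 uint8, red, green, blue), "fx", "fy", "cx", "cy" (pixels), "T" (4x4, takes a point from camera to world coordinates). Camera axes: x right, y down, z forward; pixel columns grow to the right and rows downward; lengths in m; the calibration is good to about 2 mm. A picture is of the moment at which its call begins. There is no depth.
- close_job(): hands the job in; it is judged then, once.
The state is a dict: "t": time; "q": joint angles; "dq": joint speeds; "joint_torque": joint torques, N m; "tool_pos": TCP position; "orientation": TCP orientation; "force": force on the tool from outside, world axes, zero at the start; "wrist_torque": the same for the moment, N m; "opening": finger opening in m; "gripper_force": force on a finger pad.
Only numpy, scipy, OpenCV 4.12 (cv2) and the standard library are available. Lean on these libraries where they do the work, as an engineer would, in place of code of your own. Each camera call takes 0.05 s, during which the arm holds its last target. There are 200 camera calls.

## Working session

There is one attempt and no reset: what is moved stays moved. The work goes in short steps, Python scripts to look and compute and a tool call to move; the robot and the scene stay as the last step left them, time stands still between calls to the robot, and variables do not carry over. Pictures are saved under pics/ and viewed, at most 14 in all, crops included, and the job is handed in when it is done.

Besides the shell and the picture viewer there is one more tool, called after "Emit:" as a command line: name --pt "numbers of a row" for each row, then --argument value for the rest. arm_command: Moves the arm, as the interface text tells. Shifts and turns lie within -1 to 1; 1 stands for 0.2 m of shift or pi rad of turn. Its arguments: {"type":"object","properties":{"increments":{"type":"array","items":{"type":"array","items":{"type":"number","minimum":-1,"maximum":1}}},"fingers":{"type":"number"},"force":{"type":"number"}},"required":["increments"]}

```bash
mkdir -p pics; cat > h.py <<'E'
from plant import *
import numpy as np, cv2
from scipy.spatial.transform import Rotation as R
def shot(n,f=None):
    c=read_camera(n)
    if f: cv2.imwrite('pics/'+f,c['image'][:,:,::-1])
    return c
def ray(c,u,v):
    d=c['T'][:3,:3]@np.array([(u-c['cx'])/c['fx'],(v-c['cy'])/c['fy'],1]); return c['T'][:3,3],d
def onplane(c,u,v,z):
    o,d=ray(c,u,v); return o+d*(z-o[2])/d[2]
def proj(c,p):
    q=np.linalg.inv(c['T'])@np.r_[p,1]; return c['fx']*q[0]/q[2]+c['cx'],c['fy']*q[1]/q[2]+c['cy']
E
python3 - <<'E'
from h import *
a=shot('top','top0.png');b=shot('side','side0.png')
for c in(a,b): print(c['fx'],c['cx'],c['cy'],c['T'].round(3).tolist())
s=read_state();print(s['t'],s['tool_pos'],s['orientation'],s['opening'],R.from_rotvec(s['orientation']).as_matrix().round(3).tolist())
E
```

```text
499.6511628564323 327.96869228342354 196.4729466072953 [[0.026, -0.985, 0.171, 0.152], [-0.997, -0.013, 0.075, -0.182], [-0.071, -0.173, -0.982, 1.749], [0.0, 0.0, 0.0, 1.0]]
417.5263211219369 320.95405367803414 203.5812014553628 [[-0.958, -0.168, 0.23, 0.212], [-0.285, 0.608, -0.741, 0.796], [-0.015, -0.776, -0.631, 0.786], [0.0, 0.0, 0.0, 1.0]]
0.1 [ 0.14189561 -0.58276156  0.4037873 ] [-3.11755664e+00 -3.73974728e-01  1.17022332e-04] 0.09317049320770217 [[0.972, 0.237, -0.0], [0.237, -0.972, 0.002], [0.0, -0.002, -1.0]]
```

View pics/top0.png

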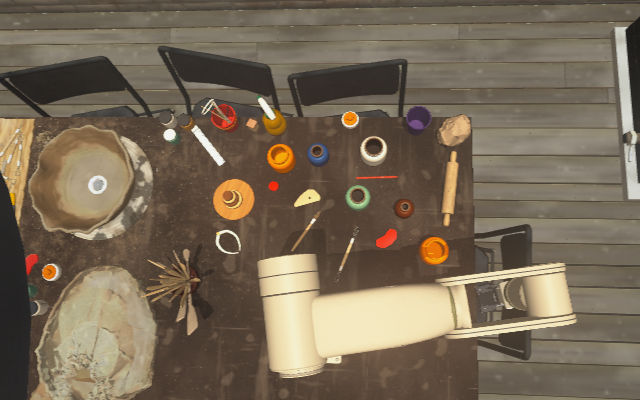

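View pics/side0.png

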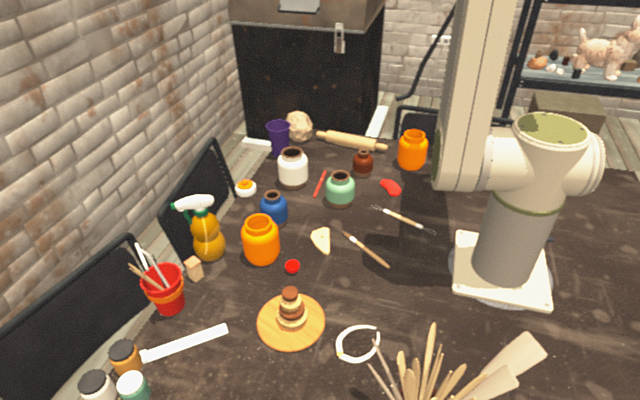

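The top view shows the pile at (233,199) and the jars: blue (318,154), white (373,150), green (358,196) and brown (403,208). The orange look-alike jars at (281,157) and (433,249) and the red look-alike lid at (273,186) stay put. The side view agrees. Next I'll enlarge this area to get rims and pile.

```bash
python3 - <<'E'
from h import *
im=cv2.imread('pics/top0.png')
cs=[im[y-20:y+20,x-20:x+20] for x,y in((233,199),(318,154),(373,150),(358,196),(403,208))]
big=[cv2.resize(c,(256,256),interpolation=cv2.INTER_CUBIC) for c in cs]
im2=cv2.imread('pics/side0.png')
big.append(cv2.resize(im2[280:340,260:320],(256,256),interpolation=cv2.INTER_CUBIC))
cv2.imwrite('pics/crop0.png',np.vstack([np.hstack(big[:3]),np.hstack(big[3:])]))
E
```

```text
(no output)
```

View pics/crop0.png

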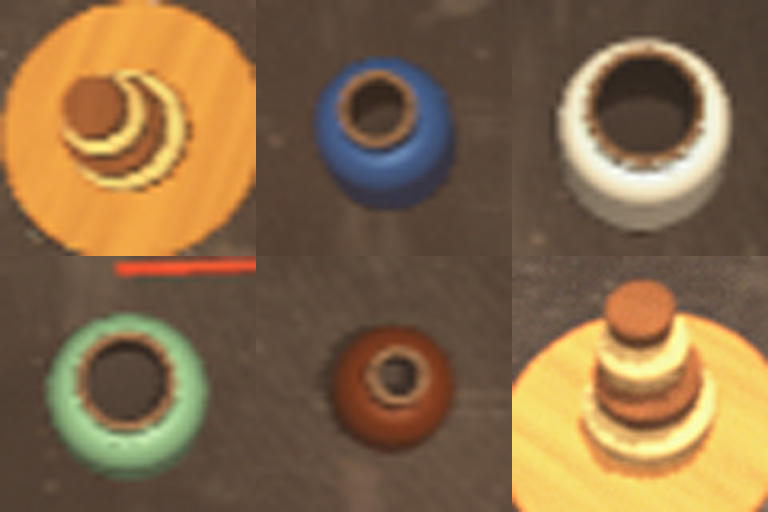

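The crop shows the four lids stacked slightly off-centre and clear rims on the four jars. Mouth centres in the top view: blue (316.5,150.8), white (373.4,146.2), green (357.4,195.2), brown (404.6,206.2). The lid_34 top is at (227.4,195.2).

```bash
python3 - <<'E'
from h import *
a=shot('top');b=shot('side');w=shot('wrist')
for n,u,v,z in(('blue',316.5,150.8,.1),('white',373.4,146.2,.115),('green',357.4,195.2,.095),('brown',404.6,206.2,.085),('lid34',227.4,195.2,.104),('board',233.2,199,.012),('redlid',273,186,.02),('or1',281,157,.115),('or2',433,249,.115)):
    p=onplane(a,u,v,z);print(n,p.round(4),np.hypot(*p[:2]).round(3),'side px',np.round(proj(b,p),1))
s=read_state();Rm=R.from_rotvec(s['orientation']).as_matrix();T=np.eye(4);T[:3,:3]=Rm;T[:3,3]=s['tool_pos']
print((np.linalg.inv(T)@w['T']).round(3).tolist(),w['fx'],w['cx'],w['cy'])
E
```

```text
blue [ 0.5979 -0.0137  0.1   ] 0.598 side px [273.  194.2]
white [ 0.6111 -0.2072  0.115 ] 0.645 side px [292.2 151.6]
green [ 0.4464 -0.1557  0.095 ] 0.473 side px [340.8 174.9]
brown [ 0.4129 -0.3135  0.085 ] 0.518 side px [363.7 151.1]
lid34 [0.4391 0.2857 0.104 ] 0.524 side px [290.9 291.2]
board [0.4416 0.2899 0.012 ] 0.528 side px [291.7 319.4]
redlid [0.4891 0.1463 0.02  ] 0.511 side px [292.9 265.5]
or1 [0.5714 0.1053 0.115 ] 0.581 side px [264.5 220. ]
or2 [ 0.2701 -0.4018  0.115 ] 0.484 side px [414.2 135. ]
[[-0.0, -0.953, -0.302, 0.084], [1.0, -0.0, 0.0, 0.001], [-0.0, -0.302, 0.953, 0.019], [0.0, 0.0, 0.0, 1.0]] 335.1626028897517 319.01865069190563 197.16162239822842
```

Emit:
arm_command --pt "0.16 -0.11 0 0 0 0.015" --pt "0.32 -0.22 0 0 0 0.03" --pt "0.48 -0.33 0 0 0 0.046" --pt "0.64 -0.44 0 0 0 0.061" --pt "0.8 -0.55 0 0 0 0.0762" --fingers -1 --force 15

```text
t: 0.88
tool_pos: [0.2721, -0.4372, 0.4047]
orientation: [-3.142, 0.004, -0.0]
force: [0.2, -0.1, 0.0]
opening: 0.0929
gripper_force: 0.0
```

Emit:
arm_command --pt "0.115 -0.14 0 0 0 0" --pt "0.23 -0.28 0 0 0 0" --pt "0.345 -0.42 0 0 0 0" --pt "0.46 -0.56 0 0 0 0" --pt "0.575 -0.7 0 0 0 0"

```text
t: 1.5
tool_pos: [0.3871, -0.2973, 0.4048]
orientation: [3.142, -0.001, 0.0]
force: [0.8, -0.5, 0.1]
opening: 0.0929
gripper_force: 0.0
```

Emit:
arm_command --pt "0.144 -0.175 0 0 0 0" --pt "0.288 -0.35 0 0 0 0" --pt "0.432 -0.525 0 0 0 0" --pt "0.575 -0.7 0 0 0 0" --pt "0.575 -0.7 0 0 0 0"

```text
t: 2.12
tool_pos: [0.5027, -0.1561, 0.4045]
orientation: [-3.141, -0.005, 0.0]
force: [-0.4, -0.3, 0.7]
opening: 0.0928
gripper_force: 0.0
```

```bash
python3 - <<'E'
from h import *
c=shot('wrist','w1.png');np.savez('w1.npz',**c)
s=read_state();print(s['t'],s['tool_pos'],R.from_rotvec(s['orientation']).as_matrix().round(4).tolist())
for n,p in dict(blue=(.5979,-.0137,.1),white=(.6111,-.2072,.115),green=(.4464,-.1557,.095),brown=(.4129,-.3135,.085)).items(): print(n,np.round(proj(c,p),1))
E
```

```text
2.175 [ 0.50199131 -0.15735116  0.40449472] [[1.0, 0.0022, -0.0006], [0.0022, -1.0, 0.0001], [-0.0006, -0.0001, -1.0]]
blue [141.2  76.4]
white [386.7  57.7]
green [317.6 245.7]
brown [473.3 271.9]
```

View pics/w1.png

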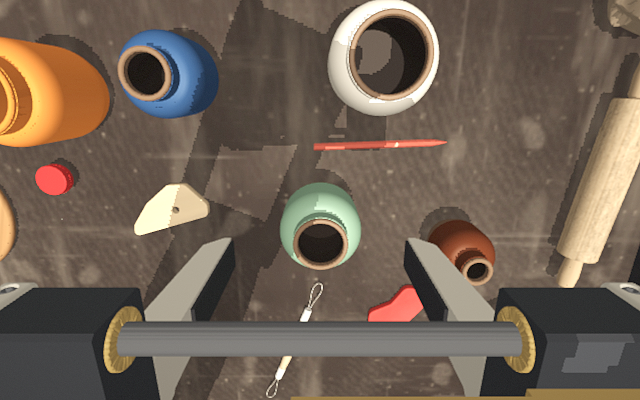

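The wrist view shows all four rims clearly: blue about (145,72), white (393,55), green (320,242), brown (476,269). They sit roughly 3 px from the top-camera prediction. I'll fit the rim ellipses.

```bash
cat >> h.py <<'E'
def rim(c,u,v,r,z,dbg=None,inner=True):
    # tan rim ring near (u,v): fit ellipse to outer contour of tan pixels within radius r px
    im=c['image'].astype(int);h,w=im.shape[:2]
    hsv=cv2.cvtColor(c['image'],cv2.COLOR_RGB2HSV)
    yy,xx=np.mgrid[:h,:w]; near=np.hypot(xx-u,yy-v)<r
    dark=((hsv[...,2]<95)&near).astype(np.uint8)
    tan=((hsv[...,0]<20)&(hsv[...,1]>60)&(hsv[...,1]<150)&(hsv[...,2]>=95)&(hsv[...,2]<215)&near).astype(np.uint8)
    pts=cv2.findNonZero(tan)
    hull=cv2.convexHull(pts); e=cv2.fitEllipse(hull) if len(hull)>5 else None
    return e,int(tan.sum()),tan
E
python3 - <<'E'
from h import *
c=dict(np.load('w1.npz'))
for n,u,v,r,z,D in(('blue',145,72,32,.1,42),('white',393,55,55,.115,64),('green',320,242,32,.095,53),('brown',476,269,18,.085,31)):
    e,k,t=rim(c,u,v,r,z)
    cc=e[0];p=onplane(c,*cc,z)
    q=onplane(c,cc[0]+e[1][1]/2,cc[1],z)
    hsv=cv2.cvtColor(c['image'],cv2.COLOR_RGB2HSV)
    print(n,np.round(cc,1),np.round(e[1],1),e[2],k,p.round(4),'D',np.linalg.norm(q-p)*2)
im=c['image'][:,:,::-1].copy()
for u,v,r in((145,72,32),(393,55,55),(320,242,32),(476,269,18)):
    e,k,t=rim(c,u,v,r,0); cv2.ellipse(im,e,(255,0,255),1)
cv2.imwrite('pics/w1e.png',cv2.resize(im[0:300,90:520],None,fx=1.8,fy=1.8,interpolation=cv2.INTER_CUBIC))
E
```

```text
blue [141.7  73.9] [55.4 59.4] 123.08222198486328 1079 [ 0.5998 -0.0144  0.1   ] D 0.0476469151154113
white [399.1  55.9] [ 99.  101.4] 20.625198364257812 2328 [ 0.6124 -0.2164  0.115 ] D 0.07586643298435307
green [320.1 246.5] [55.9 56.4] 8.153432846069336 742 [ 0.4456 -0.158   0.095 ] D 0.05390361646687507
brown [477.7 271.4] [28.9 32.5] 83.65355682373047 419 [ 0.4135 -0.3178  0.085 ] D 0.032961015330730516
```

View pics/w1e.png

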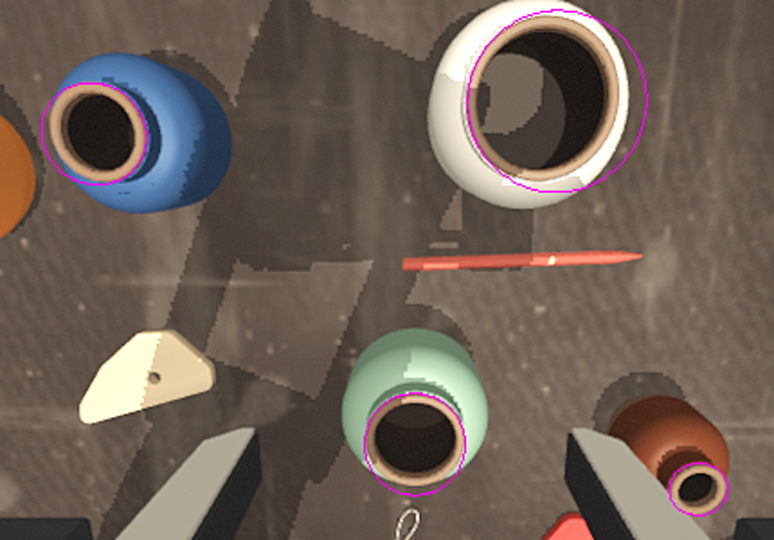

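Emit:
arm_command --pt "-0.02 -0.15 0 0 0 0" --pt "-0.04 -0.35 0 0 0 0" --pt "-0.06 -0.55 0 0 0 0" --pt "-0.08 -0.75 0 0 0 0" --pt "-0.1 -0.95 0 0 0 0"

```text
t: 2.8
tool_pos: [0.4811, 0.0315, 0.4048]
orientation: [3.141, -0.004, 0.0]
force: [0.3, 0.7, -0.2]
opening: 0.0931
gripper_force: 0.0
```

Emit:
arm_command --pt "-0.04 -0.2 0 0 0 0" --pt "-0.08 -0.4 0 0 0 0" --pt "-0.12 -0.6 0 0 0 0" --pt "-0.16 -0.8 0 0 0 0" --pt "-0.2 -1 0 0 0 0"

```text
t: 3.42
tool_pos: [0.4417, 0.2316, 0.4048]
orientation: [3.141, -0.003, 0.001]
force: [1.0, -1.3, 1.1]
opening: 0.093
gripper_force: 0.0
```

Emit:
arm_command --pt "0 -0.1 0.1 0 0 0" --pt "0 -0.2 0.2 0 0 0" --pt "0 -0.27 0.3 0 0 0" --pt "0 -0.27 0.4 0 0 0" --pt "0 -0.27 0.4 0 0 0"

```text
t: 4.05
tool_pos: [0.4415, 0.2843, 0.3229]
orientation: [3.139, -0.002, -0.005]
force: [0.3, -0.1, -0.2]
opening: 0.0931
gripper_force: 0.0
```

```bash
python3 - <<'E'
from h import *
c=dict(np.load('w1.npz'))
for n,u,v,z in(('blue',144.2,74.2,.1),('white',391.7,55,.115),('green',321.1,244.4,.095),('brown',478.3,270,.085)): print(n,onplane(c,u,v,z).round(4))
c=shot('wrist');np.savez('w2.npz',**c)
cv2.imwrite('pics/w2.png',cv2.resize(c['image'][100:400,160:480,::-1],None,fx=2,fy=2,interpolation=cv2.INTER_CUBIC))
s=read_state();print(s['t'],s['tool_pos'])
E
```

```text
blue [ 0.5996 -0.0164  0.1   ]
white [ 0.613  -0.2108  0.115 ]
green [ 0.4478 -0.159   0.095 ]
brown [ 0.415  -0.3182  0.085 ]
4.1 [0.44189872 0.28456793 0.32431519]
```

View pics/w2.png

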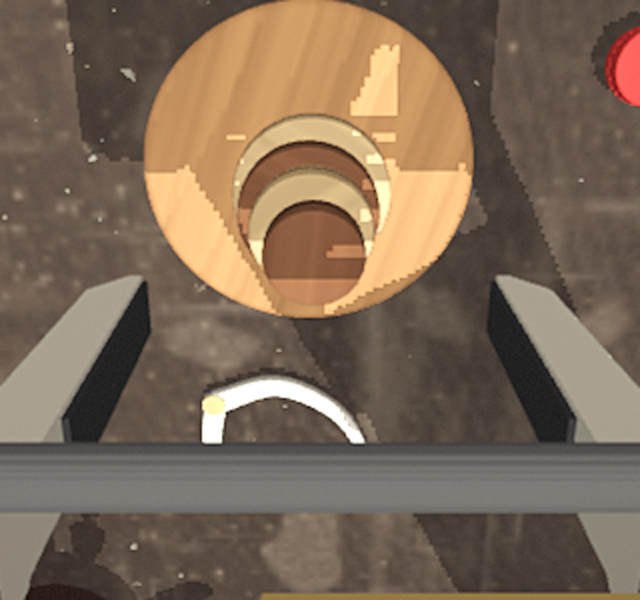

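The wrist view shows lid_34's top at crop (315,254), i.e. px (317.5,227). The other lid tops sit behind it, and the red look-alike is off to the right at (630,65).

```bash
python3 - <<'E'
from h import *
c=dict(np.load('w2.npz'))
for n,u,v,d,z in(('34',315,254,104,.104),('45',313,233,130,.081),('56',311,214,146,.058),('67',311.5,192,157,.035)):
    f=lambda u,v:onplane(c,160+u/2-.25,100+v/2-.25,z)
    p=f(u,v);print(n,p.round(4),'D',np.linalg.norm(f(u+d/2,v)-f(u-d/2,v)).round(4))
E
```

```text
34 [0.4417 0.2841 0.104 ] D 0.0335
45 [0.4401 0.2849 0.081 ] D 0.0463
56 [0.4392 0.2858 0.058 ] D 0.0568
67 [0.4409 0.2857 0.035 ] D 0.0661
```

Emit:
arm_command --pt "0 0 0.08 0 0 0" --pt "0 0 0.16 0 0 0" --pt "0 0 0.22 0 0 0" --pt "0 0 0.247 0 0 0" --pt "0 0 0.247 0 0 0"

```text
t: 4.72
tool_pos: [0.4416, 0.2856, 0.2748]
orientation: [3.141, -0.001, -0.001]
force: [-0.1, -0.2, 0.8]
opening: 0.0928
gripper_force: 0.0
```

Emit:
arm_command --pt "0 0 0 0 0 0" --pt "0 0 0 0 0 0" --pt "0 0 0 0 0 0" --pt "0 0 0 0 0 0" --pt "0 0 0 0 0 0" --fingers 1 --force 10

```text
t: 5.35
tool_pos: [0.4418, 0.2857, 0.2754]
orientation: [-3.142, 0.001, -0.0]
force: [-0.4, 0.9, -0.2]
opening: 0.0477
gripper_force: 0.0
```

Emit:
arm_command --pt "0 0 0 0 0 0" --pt "0 0 0 0 0 0" --pt "0 0 -0.02 0 0 0" --pt "0 0 -0.06 0 0 0" --pt "0 0 -0.12 0 0 0"

```text
t: 5.98
tool_pos: [0.4418, 0.2856, 0.3]
orientation: [3.141, -0.001, -0.0]
force: [-0.7, -0.8, -0.3]
opening: 0.0337
gripper_force: 10.0
```

```bash
python3 - <<'E'
from h import *
c=shot('wrist');np.savez('w3.npz',**c)
cv2.imwrite('pics/w3.png',cv2.resize(c['image'][100:400,160:480,::-1],None,fx=2,fy=2,interpolation=cv2.INTER_CUBIC))
s=read_state();print(s['t'],s['tool_pos'],s['opening'],s['gripper_force'],s['force'])
E
```

```text
6.025 [0.44241385 0.2859918  0.30219028] 0.033801491210089636 9.999985545873642 [1.73609162 0.26454674 0.84582058]
```

View pics/w3.png

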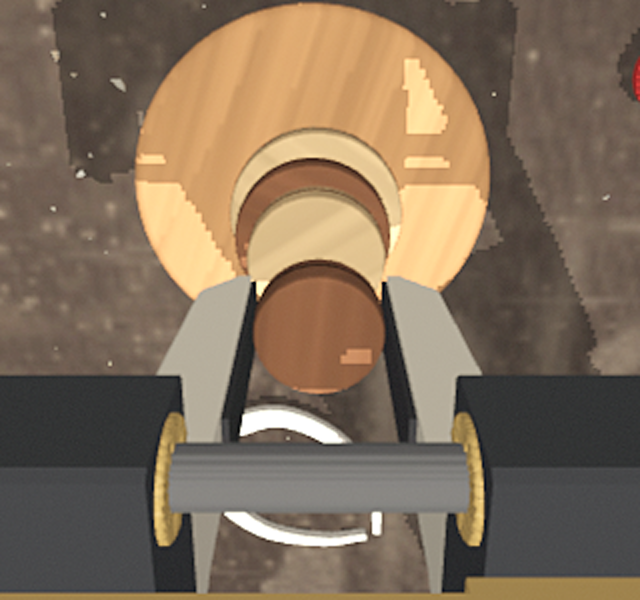

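Emit:
arm_command --pt "0 0.05 -0.1 0 0 0" --pt "-0.02 0.2 -0.2 0 0 0" --pt "-0.05 0.4 -0.3 0 0 0" --pt "-0.08 0.62 -0.3 0 0 0" --pt "-0.1 0.84 -0.3 0 0 0"

```text
t: 6.65
tool_pos: [0.4215, 0.1166, 0.3605]
orientation: [-3.141, -0.0, -0.003]
force: [0.7, -0.6, 0.7]
opening: 0.0338
gripper_force: 10.0
```

Emit:
arm_command --pt "-0.02 0.2 0 0 0 0" --pt "-0.04 0.4 0 0 0 0" --pt "-0.06 0.6 0 0 0 0" --pt "-0.08 0.8 0 0 0 0" --pt "-0.1 1 0 0 0 0"

```text
t: 7.28
tool_pos: [0.4013, -0.0836, 0.3602]
orientation: [3.141, -0.001, 0.002]
force: [0.4, -0.7, -0.7]
opening: 0.0339
gripper_force: 10.0
```

Emit:
arm_command --pt "-0.02 0.2 0 0 0 0" --pt "-0.04 0.4 0 0 0 0" --pt "-0.06 0.6 0 0 0 0" --pt "-0.08 0.77 0 0 0 0" --pt "-0.1 0.9 0 0 0 0"

```text
t: 7.9
tool_pos: [0.3812, -0.2638, 0.3601]
orientation: [3.141, -0.002, 0.001]
force: [-0.6, 0.3, -0.6]
opening: 0.0335
gripper_force: 10.0
```

Emit:
arm_command --pt "-0.02 0.1 0 0 0 0" --pt "-0.06 0.2 0 0 0 0" --pt "-0.08 0.26 0.1 0 0 0" --pt "-0.08 0.26 0.15 0 0 0" --pt "-0.08 0.26 0.15 0 0 0"

```text
t: 8.52
tool_pos: [0.3653, -0.3137, 0.3287]
orientation: [-3.14, 0.001, 0.002]
force: [0.4, -0.1, -0.5]
opening: 0.0336
gripper_force: 10.0
```

```bash
cat >> h.py <<'E'
def snap(f):
    c=shot('wrist');np.savez(f+'.npz',**c)
    cv2.imwrite(f'pics/{f}.png',cv2.resize(c['image'][100:400,160:480,::-1],None,fx=2,fy=2,interpolation=cv2.INTER_CUBIC))
    s=read_state();print(s['t'],s['tool_pos'].round(4),s['opening'],s['gripper_force'],s['force'].round(1),s['orientation'].round(4)); return c,s
def meas(c,s,u,v,z,d=20):
    f=lambda u,v:onplane(c,160+u/2-.25,100+v/2-.25,z)
    p=f(u,v); return p.round(4),'rel TCP',(p-s['tool_pos']).round(4)[:2],'D',np.linalg.norm(f(u+d/2,v)-f(u-d/2,v)).round(4)
E
python3 - <<'E'
from h import *
snap('w4')
c=dict(np.load('w3.npz'));s=dict(tool_pos=np.array([.4424,.2860,.3022]))
print(meas(c,s,319,327,.3022-.1714,132))
E
```

```text
8.575 [ 0.3656 -0.3138  0.3294] 0.03369335475040875 10.000037848949432 [-0.3 -0.2  0. ] [-3.1411e+00  4.0000e-04  4.0000e-04]
(array([0.4437, 0.2846, 0.1308]), 'rel TCP', array([ 0.0013, -0.0014]), 'D', np.float64(0.0332))
```

View pics/w4.png

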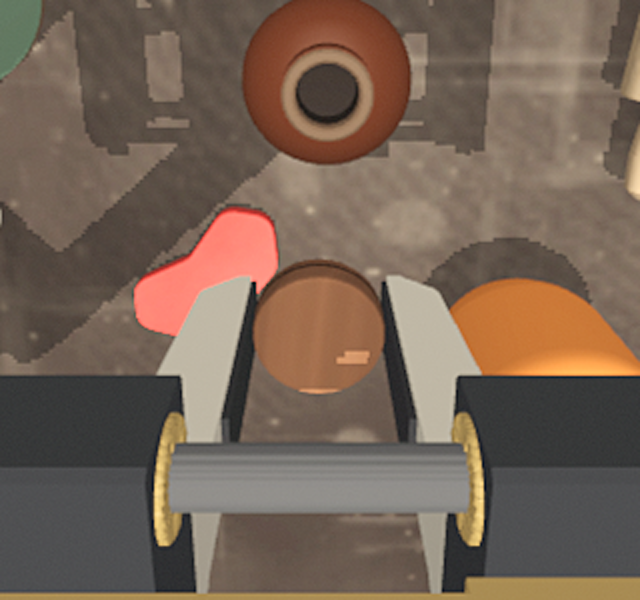

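Lid_34 is held steady at crop (319,327). The brown rim centre is at crop (327.5,92.8).

```bash
python3 - <<'E'
from h import *
c=dict(np.load('w4.npz'));s=dict(tool_pos=np.array([.3656,-.3138,.3294]))
print(meas(c,s,327.5,92.8,.085,91),meas(c,s,319,327,.3294-.1714,132))
E
```

```text
(array([ 0.4142, -0.3173,  0.085 ]), 'rel TCP', array([ 0.0486, -0.0035]), 'D', np.float64(0.0306)) (array([ 0.3663, -0.3144,  0.158 ]), 'rel TCP', array([ 0.0007, -0.0006]), 'D', np.float64(0.0335))
```

Emit:
arm_command --pt "0.08 0.005 0 0 0 0" --pt "0.16 0.01 0 0 0 0" --pt "0.24 0.015 0 0 0 0" --pt "0.24 0.015 0.12 0 0 0" --pt "0.24 0.015 0.23 0 0 0"

```text
t: 9.2
tool_pos: [0.4148, -0.3172, 0.2829]
orientation: [3.141, 0.001, 0.001]
force: [-0.4, 0.2, -0.1]
opening: 0.0339
gripper_force: 10.0
```

Emit:
arm_command --pt "0 0 0 0 0 0" --pt "0 0 0.015 0 0 0" --pt "0 0 0.03 0 0 0" --pt "0 0 0.03 0 0 0" --pt "0 0 0.03 0 0 0"

```text
t: 9.82
tool_pos: [0.4135, -0.3175, 0.2778]
orientation: [3.141, -0.001, 0.001]
force: [-0.2, -0.2, 0.1]
opening: 0.0339
gripper_force: 10.0
```

```bash
python3 - <<'E'
from h import *
snap('w5')
E
```

```text
9.875 [ 0.4135 -0.3174  0.2777] 0.033569779499646235 10.00007450580597 [-0.9 -0.2 -0.1] [ 3.1412e+00 -1.1000e-03  7.0000e-04]
```

View pics/w5.png

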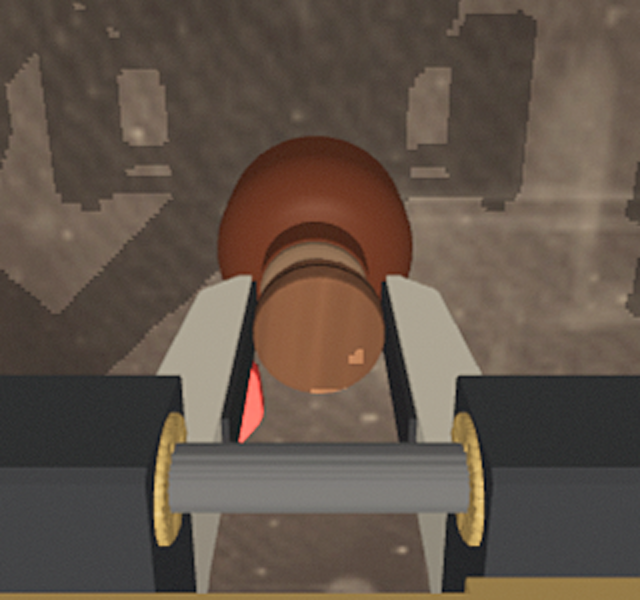

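Plug has entered brown's mouth with no force, and the lid and neck are centred within about 1 mm. Lowering and releasing.

Emit:
arm_command --pt "0 0 0.013 0 0 0" --pt "0 0 0.026 0 0 0" --pt "0 0 0.038 0 0 0" --pt "0 0 0.04 0 0 0" --pt "0 0 0.04 0 0 0"

```text
t: 10.5
tool_pos: [0.4135, -0.3173, 0.2693]
orientation: [-3.142, 0.001, 0.0]
force: [0.7, 0.8, 0.2]
opening: 0.0337
gripper_force: 10.0
```

Emit:
arm_command --pt "0 0 0 0 0 0" --pt "0 0 0 0 0 0" --pt "0 0 -0.1 0 0 0" --pt "0 0 -0.25 0 0 0" --pt "0 0 -0.4 0 0 0" --fingers -1

```text
t: 11.12
tool_pos: [0.4134, -0.3172, 0.35]
orientation: [-3.141, 0.001, 0.001]
force: [-0.2, -1.5, 0.4]
opening: 0.0791
gripper_force: 0.0
```

```bash
python3 - <<'E'
from h import *
c,s=snap('w6')
E
```

```text
11.175 [ 0.4143 -0.3181  0.3549] 0.08307150060116572 0.0 [ 1.5 -1.1  3.9] [ 3.1376e+00 -8.0000e-04  6.8000e-03]
```

View pics/w6.png

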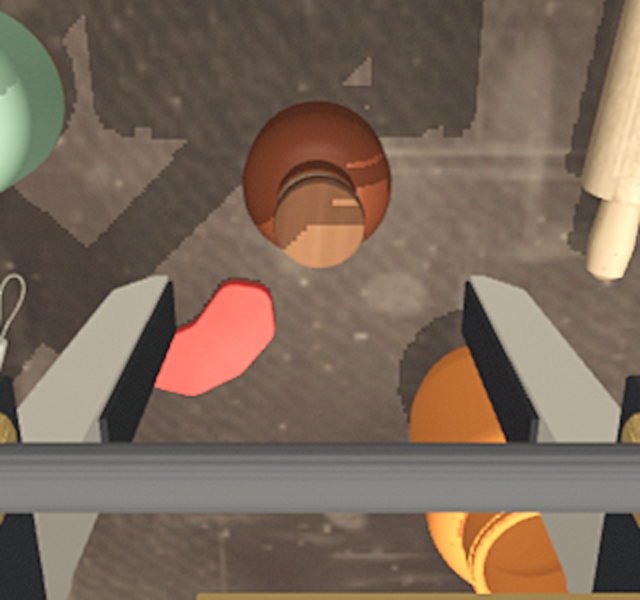

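Lid_34 is seated flat on brown. Back to the pile.

Emit:
arm_command --pt "0 -0.12 0 0 0 0" --pt "0.01 -0.32 0 0 0 0" --pt "0.02 -0.54 0 0 0 0" --pt "0.03 -0.77 0 0 0 0" --pt "0.04 -1 0 0 0 0"

```text
t: 11.8
tool_pos: [0.4214, -0.116, 0.3492]
orientation: [3.142, -0.002, 0.001]
force: [0.8, 0.5, 0.1]
opening: 0.0926
gripper_force: 0.0
```

Emit:
arm_command --pt "0.01 -0.2 0 0 0 0" --pt "0.02 -0.4 0 0 0 0" --pt "0.03 -0.6 0 0 0 0" --pt "0.04 -0.8 0 0 0 0" --pt "0.05 -1 0 0 0 0"

```text
t: 12.42
tool_pos: [0.4316, 0.084, 0.3493]
orientation: [3.142, -0.001, 0.001]
force: [0.6, 0.2, 0.1]
opening: 0.093
gripper_force: 0.0
```

Emit:
arm_command --pt "0.01 -0.25 0 0 0 0" --pt "0.02 -0.5 0 0 0 0" --pt "0.03 -0.75 0.03 0 0 0" --pt "0.035 -0.92 0.08 0 0 0" --pt "0.035 -1 0.13 0 0 0"

```text
t: 13.05
tool_pos: [0.4385, 0.2842, 0.3227]
orientation: [-3.142, -0.002, 0.0]
force: [-0.0, -0.9, -0.6]
opening: 0.0927
gripper_force: 0.0
```

Emit:
arm_command --pt "0 -0.015 0 0 0 0" --pt "0 -0.015 0 0 0 0" --pt "0 -0.015 0 0 0 0" --pt "0 -0.015 0 0 0 0" --pt "0 -0.015 0 0 0 0"

```text
t: 13.68
tool_pos: [0.439, 0.2852, 0.3236]
orientation: [-3.141, 0.002, -0.001]
force: [-0.3, -0.4, 0.3]
opening: 0.0931
gripper_force: 0.0
```

```bash
cat >> h.py <<'E'
def circ(c,p,D,rad=12):
    # circle of diameter D near predicted 3D point p: Hough, radius range from calibration
    u,v=proj(c,p); r=abs(proj(c,p+np.array([0,D/2,0]))[0]-u)
    m=int(r+rad+8); x0,y0=int(u)-m,int(v)-m; x0=max(x0,0);y0=max(y0,0)
    g=cv2.GaussianBlur(cv2.cvtColor(c['image'][y0:y0+2*m,x0:x0+2*m],cv2.COLOR_RGB2GRAY),(3,3),0)
    g=cv2.resize(g,None,fx=4,fy=4,interpolation=cv2.INTER_CUBIC)
    k=cv2.HoughCircles(g,cv2.HOUGH_GRADIENT_ALT,1,8,param1=120,param2=.4,minRadius=int(4*r*.93),maxRadius=int(4*r*1.07))
    out=[]
    if k is not None:
        for a,b,q in k[0][:4]:
            uu,vv=x0+(a+.5)/4-.5,y0+(b+.5)/4-.5
            if np.hypot(uu-u,vv-v)<rad: out.append((round(float(uu),1),round(float(vv),1),round(float(q)/4,1),onplane(c,uu,vv,p[2]).round(4)))
    return (round(u,1),round(v,1),round(r,1)),out
E
python3 - <<'E'
from h import *
c,s=snap('w7')
for n,p,D in(('45',(.4401,.2849,.081),.045),('56',(.4392,.2858,.058),.056),('67',(.4409,.2857,.035),.067)): print(n,circ(c,np.array(p),D))
c=dict(np.load('w2.npz'));print('test34',circ(c,np.array((.4417,.2841,.104)),.034))
E
```

```text
13.725 [0.439  0.2854 0.3236] 0.09305526359817325 0.0 [ 0.4 -0.5 -0.6] [-3.1414e+00  1.7000e-03 -6.0000e-04]
45 ((np.float64(318.3), np.float64(213.9), np.float64(31.6)), [])
56 ((np.float64(317.2), np.float64(204.6), np.float64(36.0)), [(317.6, 204.9, 35.8, array([0.439 , 0.2855, 0.058 ]))])
67 ((np.float64(317.5), np.float64(193.9), np.float64(39.8)), [(317.6, 195.6, 40.0, array([0.4394, 0.2856, 0.035 ]))])
test34 ((np.float64(317.2), np.float64(226.8), np.float64(26.4)), [(316.4, 226.1, 26.3, array([0.4422, 0.2847, 0.104 ]))])
```

Emit:
arm_command --pt "0 0 0.1 0 0 0" --pt "0 0 0.2 0 0 0" --pt "0 0 0.3 0 0 0" --pt "0 0 0.357 0 0 0" --pt "0 0 0.357 0 0 0"

```text
t: 14.35
tool_pos: [0.4385, 0.2855, 0.2512]
orientation: [3.141, -0.001, -0.002]
force: [-0.3, 0.1, 0.7]
opening: 0.0933
gripper_force: 0.0
```

Emit:
arm_command --pt "0 0 0 0 0 0" --pt "0 0 0 0 0 0" --pt "0 0 0 0 0 0" --pt "0 0 0 0 0 0" --pt "0 0 0 0 0 0" --fingers 1 --force 12

```text
t: 14.98
tool_pos: [0.4388, 0.2857, 0.252]
orientation: [-3.142, 0.001, -0.0]
force: [0.3, -0.2, 0.5]
opening: 0.0472
gripper_force: 0.0
```

Emit:
arm_command --pt "0 0 0 0 0 0" --pt "0 0 -0.01 0 0 0" --pt "0 0 -0.05 0 0 0" --pt "0 0 -0.15 0 0 0" --pt "0 0 -0.3 0 0 0"

```text
t: 15.6
tool_pos: [0.4384, 0.2854, 0.3121]
orientation: [3.141, -0.001, -0.003]
force: [0.4, 0.0, -0.1]
opening: 0.0445
gripper_force: 12.0
```

Emit:
arm_command --pt "0 0.03 -0.1 0 0 0" --pt "0.03 0.15 -0.165 0 0 0" --pt "0.08 0.35 -0.165 0 0 0" --pt "0.14 0.55 -0.165 0 0 0" --pt "0.2 0.75 -0.165 0 0 0"

```text
t: 16.23
tool_pos: [0.4789, 0.1345, 0.3458]
orientation: [-3.141, 0.0, -0.002]
force: [1.0, 0.2, 0.1]
opening: 0.0445
gripper_force: 12.0
```

Emit:
arm_command --pt "0.08 0.2 0 0 0 0" --pt "0.18 0.4 0 0 0 0" --pt "0.28 0.6 0 0 0 0" --pt "0.36 0.75 0.02 0 0 0" --pt "0.36 0.75 0.05 0 0 0"

```text
t: 16.85
tool_pos: [0.5514, -0.0165, 0.3356]
orientation: [3.141, -0.006, 0.002]
force: [-0.0, 1.2, -0.6]
opening: 0.0445
gripper_force: 12.0
```

```bash
python3 - <<'E'
from h import *
c,s=snap('w8')
t=s['tool_pos']
print('lid',circ(c,t+np.array([.001,-.001,-.1714]),.045))
for b in(.042,.033): print('blue',circ(c,np.array([.5996,-.0164,.1]),b))
E
```

```text
16.9 [ 0.5506 -0.0152  0.3342] 0.044630901198369856 11.999867409467697 [-0.2 -0.3 -1. ] [-3.1413e+00  4.1000e-03  1.5000e-03]
lid ((np.float64(316.7), np.float64(263.2), np.float64(43.7)), [])
blue ((np.float64(317.1), np.float64(150.0), np.float64(32.3)), [])
blue ((np.float64(317.1), np.float64(150.0), np.float64(25.4)), [])
```

View pics/w8.png

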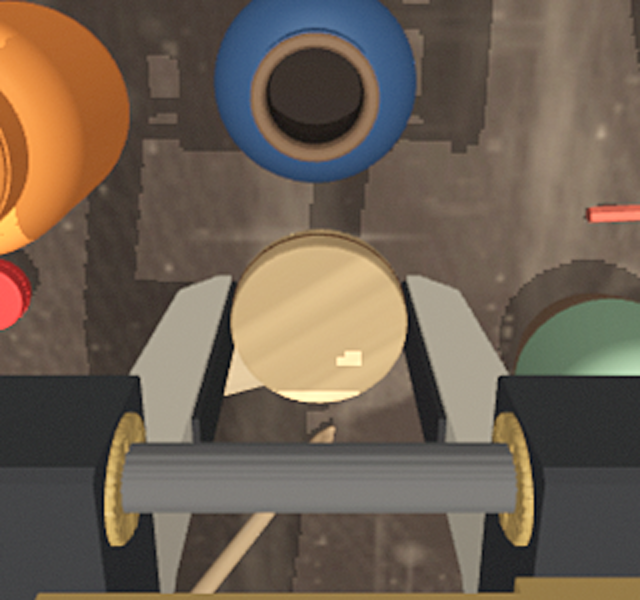

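Lid_45 spans crop x 231–408 with its near edge at y 403. The blue rim spans x 250–379 and y 34–161. I'll convert the edges to a shift.

```bash
cat >> h.py <<'E'
def edges(c,z,l,r,cy,top=None,bot=None,D=None):
    f=lambda u,v:onplane(c,160+u/2-.25,100+v/2-.25,z)
    y=(f(l,cy)[1]+f(r,cy)[1])/2; W=abs(f(l,cy)[1]-f(r,cy)[1])
    m=(l+r)/2
    xb=f(m,bot)[0]; x=xb+D/2 if top is None else (xb+f(m,top)[0])/2
    return np.round([x,y,W],4)
E
python3 - <<'E'
from h import *
c=dict(np.load('w8.npz'));zt=.3345-.1714+.0005
print('lid',edges(c,zt,231,408,317,None,403,.045),'top est',edges(c,zt,231,408,317,235,403))
print('rim',edges(c,.1,250,379,97,34,161),edges(c,.1,267,364,97,None,143,.033))
c=dict(np.load('w4.npz'));zt=.3294-.1714
print('lid34 check',edges(c,zt,253,385,327,None,393,.034))
E
```

```text
lid [ 0.5519 -0.0177  0.0451] top est [ 0.5533 -0.0177  0.0451]
rim [ 0.6    -0.0163  0.0419] [ 0.6019 -0.0167  0.0315]
lid34 check [ 0.3638 -0.3144  0.0335]
```

```bash
cat >> h.py <<'E'
def hole(c,f,box):
    # largest inner contour (rim outer edge) of glaze-colour mask f(hsv) in crop-pixel box
    x0,y0,x1,y1=box; hsv=cv2.cvtColor(c['image'],cv2.COLOR_RGB2HSV)[y0:y1,x0:x1].astype(int)
    m=f(hsv).astype(np.uint8)
    k,h=cv2.findContours(m,cv2.RETR_CCOMP,cv2.CHAIN_APPROX_NONE)
    hs=[k[i] for i in range(len(k)) if h[0][i][3]>=0]
    q=cv2.convexHull(max(hs,key=cv2.contourArea)); e=cv2.fitEllipse(q)
    return (e[0][0]+x0,e[0][1]+y0),e[1]
E
python3 - <<'E'
from h import *
ps=[];out=[]
for i in range(5):
    c=shot('wrist');s=read_state();ps.append(np.r_[s['tool_pos'],s['orientation']])
    try:
        (u,v),ax=hole(c,lambda h:(h[...,0]>100)&(h[...,0]<130)&(h[...,1]>90),(250,90,390,200))
        out.append(np.r_[u,v,ax,onplane(c,u,v,.1)[:2],c['T'][:2,3]])
    except Exception as e: print(e)
np.savez('w9.npz',**c)
print(np.round(ps,4)[:,:3]);print(np.round(out,4))
g=c['image'][260].astype(int)  # row through lid centre
print('row258',[ (x,g[x].tolist()) for x in list(range(271,281))+list(range(358,370))])
E
```

```text
[[ 0.5503 -0.0144  0.3342]
 [ 0.5502 -0.0139  0.3346]
 [ 0.5502 -0.0136  0.3349]
 [ 0.5503 -0.0135  0.3351]
 [ 0.5504 -0.0135  0.3353]]
[[ 3.193380e+02  1.464956e+02  6.779840e+01  6.784560e+01  6.008000e-01
  -1.640000e-02  6.351000e-01 -1.620000e-02]
 [ 3.207588e+02  1.457822e+02  6.777390e+01  6.788290e+01  6.007000e-01
  -1.630000e-02  6.348000e-01 -1.530000e-02]
 [ 3.215956e+02  1.456908e+02  6.747880e+01  6.795180e+01  6.008000e-01
  -1.630000e-02  6.347000e-01 -1.470000e-02]
 [ 3.220640e+02  1.458810e+02  6.751330e+01  6.776390e+01  6.008000e-01
  -1.640000e-02  6.348000e-01 -1.440000e-02]
 [ 3.222365e+02  1.462235e+02  6.748350e+01  6.763470e+01  6.007000e-01
  -1.640000e-02  6.349000e-01 -1.420000e-02]]
row258 [(271, [38, 37, 40]), (272, [34, 37, 37]), (273, [32, 34, 33]), (274, [12, 17, 23]), (275, [152, 123, 84]), (276, [206, 175, 125]), (277, [210, 179, 130]), (278, [208, 176, 128]), (279, [207, 176, 128]), (280, [206, 177, 129]), (358, [216, 185, 135]), (359, [216, 185, 135]), (360, [218, 187, 138]), (361, [220, 189, 138]), (362, [212, 181, 129]), (363, [157, 127, 87]), (364, [12, 18, 26]), (365, [33, 34, 34]), (366, [40, 38, 39]), (367, [39, 37, 38]), (368, [59, 57, 53]), (369, [134, 128, 114])]
```

Emit:
arm_command --pt "0.08 0.005 0 0 0 0" --pt "0.16 0.01 0 0 0 0" --pt "0.243 0.01 0 0 0 0" --pt "0.243 0.01 0.1 0 0 0" --pt "0.243 0.01 0.18 0 0 0"

```text
t: 17.77
tool_pos: [0.5983, -0.0159, 0.2968]
orientation: [-3.141, -0.0, 0.003]
force: [-0.6, -0.4, -0.8]
opening: 0.0444
gripper_force: 12.0
```

Emit:
arm_command --pt "0 0 0 0 0 0" --pt "0 0 0 0 0 0" --pt "0 0 0.015 0 0 0" --pt "0 0 0.03 0 0 0" --pt "0 0 0.03 0 0 0"

```text
t: 18.4
tool_pos: [0.5991, -0.0165, 0.2928]
orientation: [-3.142, 0.001, 0.0]
force: [0.4, -0.2, -0.5]
opening: 0.0447
gripper_force: 12.0
```

```bash
python3 - <<'E'
from h import *
snap('w10')
E
```

```text
18.45 [ 0.5992 -0.0164  0.2929] 0.045256146230074915 11.999960839748383 [ 0.5  0.4 -0.7] [-3.1416e+00  1.0000e-03  1.0000e-04]
```

Emit:
arm_command --pt "0 0 0.012 0 0 0" --pt "0 0 0.024 0 0 0" --pt "0 0 0.036 0 0 0" --pt "0 0 0.042 0 0 0" --pt "0 0 0.042 0 0 0"

```text
t: 19.08
tool_pos: [0.5992, -0.0164, 0.2844]
orientation: [-3.142, 0.001, 0.0]
force: [-1.0, 0.2, 0.1]
opening: 0.0448
gripper_force: 12.0
```

Emit:
arm_command --pt "0 0 0 0 0 0" --pt "0 0 0 0 0 0" --pt "0 0 -0.1 0 0 0" --pt "0 0 -0.25 0 0 0" --pt "0 0 -0.4 0 0 0" --fingers -1

```text
t: 19.7
tool_pos: [0.5993, -0.0164, 0.3671]
orientation: [3.141, -0.001, 0.002]
force: [0.5, 0.2, -0.6]
opening: 0.0895
gripper_force: 0.0
```

```bash
python3 - <<'E'
from h import *
c,s=snap('w11');print(circ(c,np.array([.5996,-.0164,.113]),.045))
E
```

```text
19.75 [ 0.6004 -0.0166  0.3724] 0.0914528560030191 0.0 [0.9 0.5 2.4] [ 3.1407e+00 -8.0000e-04  1.2600e-02]
((np.float64(317.7), np.float64(209.8), np.float64(30.2)), [(318.1, 207.6, 29.8, array([ 0.6013, -0.0167,  0.113 ]))])
```

Emit:
arm_command --pt "-0.03 -0.1 0 0 0 0" --pt "-0.1 -0.25 0 0 0 0" --pt "-0.17 -0.42 0 0 0 0" --pt "-0.23 -0.58 0 0 0 0" --pt "-0.3 -0.75 0 0 0 0"

```text
t: 20.38
tool_pos: [0.5379, 0.1355, 0.3635]
orientation: [-3.141, 0.0, 0.003]
force: [-0.2, 0.4, 0.4]
opening: 0.0925
gripper_force: 0.0
```

Emit:
arm_command --pt "-0.12 -0.17 0 0 0 0" --pt "-0.25 -0.35 0 0 0 0" --pt "-0.38 -0.55 0.05 0 0 0" --pt "-0.48 -0.72 0.12 0 0 0" --pt "-0.505 -0.765 0.2 0 0 0"

```text
t: 21.0
tool_pos: [0.4362, 0.2888, 0.3234]
orientation: [-3.142, -0.004, 0.002]
force: [0.4, -0.7, -0.3]
opening: 0.093
gripper_force: 0.0
```

Emit:
arm_command --pt "0 0 0 0 0 0" --pt "0 0 0 0 0 0" --pt "0 0 0 0 0 0" --pt "0 0 0 0 0 0" --pt "0 0 0 0 0 0"

```text
t: 21.62
tool_pos: [0.4388, 0.2863, 0.3249]
orientation: [-3.141, 0.002, -0.001]
force: [0.6, -0.3, 1.5]
opening: 0.0927
gripper_force: 0.0
```

```bash
python3 - <<'E'
from h import *
c,s=snap('w12')
print(circ(c,np.array([.439,.2855,.058]),.056),circ(c,np.array([.4394,.2856,.035]),.067))
E
```

```text
21.675 [0.4387 0.2864 0.3248] 0.09328780797088686 0.0 [ 1.  -0.1  0.6] [-3.1414e+00  1.8000e-03 -5.0000e-04]
((np.float64(319.0), np.float64(204.1), np.float64(35.8)), [(317.1, 203.6, 35.3, array([0.4394, 0.287 , 0.058 ]))]) ((np.float64(318.9), np.float64(194.9), np.float64(39.5)), [(317.6, 195.1, 40.0, array([0.4392, 0.2867, 0.035 ]))])
```

Emit:
arm_command --pt "0 -0.005 0.12 0 0 0" --pt "0 -0.005 0.26 0 0 0" --pt "0 -0.005 0.4 0 0 0" --pt "0 -0.005 0.479 0 0 0" --pt "0 -0.005 0.479 0 0 0"

```text
t: 22.3
tool_pos: [0.4379, 0.2874, 0.2276]
orientation: [3.14, -0.001, -0.004]
force: [0.7, 0.2, -0.2]
opening: 0.0928
gripper_force: 0.0
```

Emit:
arm_command --pt "0 0 0 0 0 0" --pt "0 0 0 0 0 0" --pt "0 0 0 0 0 0" --pt "0 0 0 0 0 0" --pt "0 0 0 0 0 0" --fingers 1 --force 15

```text
t: 22.92
tool_pos: [0.4385, 0.2877, 0.2291]
orientation: [-3.141, 0.001, -0.001]
force: [-0.4, 0.1, 1.6]
opening: 0.0556
gripper_force: 15.0
```

Emit:
arm_command --pt "0 0 0 0 0 0" --pt "0 0 -0.01 0 0 0" --pt "0 0 -0.05 0 0 0" --pt "0 0 -0.15 0 0 0" --pt "0 0 -0.3 0 0 0"

```text
t: 23.55
tool_pos: [0.4379, 0.2874, 0.2887]
orientation: [3.141, -0.001, -0.003]
force: [-0.1, -0.3, -0.4]
opening: 0.0559
gripper_force: 15.0
```

Emit:
arm_command --pt "0 0.03 -0.12 0 0 0" --pt "-0.01 0.13 -0.205 0 0 0" --pt "-0.02 0.3 -0.205 0 0 0" --pt "-0.03 0.5 -0.205 0 0 0" --pt "-0.05 0.7 -0.205 0 0 0"

```text
t: 24.18
tool_pos: [0.4281, 0.1466, 0.3303]
orientation: [-3.142, 0.0, -0.001]
force: [0.4, -0.3, 0.3]
opening: 0.0553
gripper_force: 15.0
```

Emit:
arm_command --pt "-0.02 0.2 0 0 0 0" --pt "-0.04 0.4 0 0 0 0" --pt "-0.06 0.6 0 0 0 0" --pt "-0.08 0.8 0 0 0 0" --pt "-0.1 1 0 0 0 0"

```text
t: 24.8
tool_pos: [0.4079, -0.0536, 0.3303]
orientation: [3.141, -0.001, 0.001]
force: [-0.1, -0.3, -0.4]
opening: 0.0557
gripper_force: 15.0
```

Emit:
arm_command --pt "-0.02 0.2 0 0 0 0" --pt "-0.04 0.36 0 0 0 0" --pt "-0.055 0.47 0 0 0 0" --pt "-0.055 0.525 0 0 0 0" --pt "-0.055 0.525 0 0 0 0"

```text
t: 25.42
tool_pos: [0.3972, -0.1575, 0.3299]
orientation: [-3.141, 0.002, -0.0]
force: [-0.3, 0.7, -1.2]
opening: 0.0559
gripper_force: 15.0
```

Emit:
arm_command --pt "0 0 0 0 0 0" --pt "0 0 0 0 0 0" --pt "0 0 0 0 0 0" --pt "0 0 0 0 0 0" --pt "0 0 0 0 0 0"

```text
t: 26.05
tool_pos: [0.3972, -0.1572, 0.3297]
orientation: [-3.142, 0.001, -0.0]
force: [-0.4, 0.3, -0.4]
opening: 0.0555
gripper_force: 15.0
```

```bash
python3 - <<'E'
from h import *
c,s=snap('w13');print(c['T'][:2,3])
m=[cv2.imread(f'pics/{n}.png') for n in('w11','w13')]
cv2.imwrite('pics/m1.png',np.hstack([cv2.resize(m[0][0:560],(240,210)),m[1][:560,40:600]][0:1]+[])); 
a=m[1].copy(); a[390:600,400:640]=cv2.resize(m[0][0:560],(240,210)); cv2.imwrite('pics/m1.png',a)
try: 
    (u,v),ax=hole(c,lambda h:(h[...,0]>45)&(h[...,0]<95)&(h[...,1]>40),(230,80,410,230)); print(u,v,ax,onplane(c,u,v,.095))
except Exception as e: print(e)
E
```

```text
26.1 [ 0.3972 -0.1573  0.3297] 0.05579623458017932 14.999983459711075 [ 0.4  0.9 -0.1] [-3.1416e+00  8.0000e-04  0.0000e+00]
[ 0.48172407 -0.15807081]
318.7957458496094 139.12426376342773 (85.97224426269531, 96.47123718261719) [ 0.452207   -0.15800488  0.095     ]
```

View pics/m1.png

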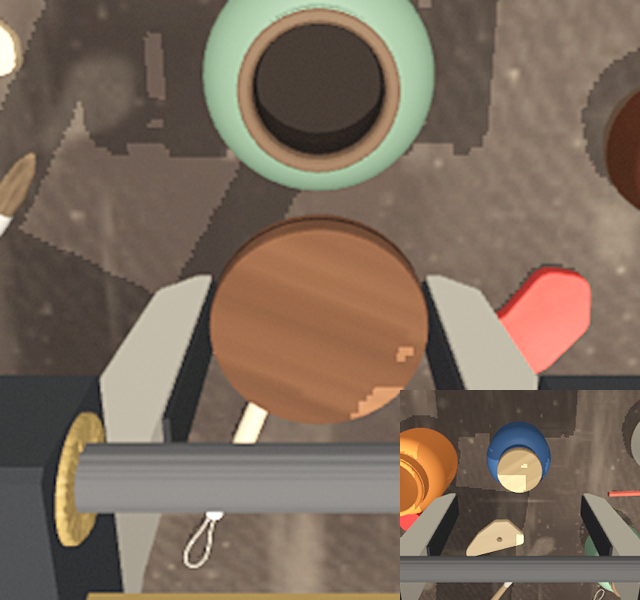

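The inset shows lid_45 seated on blue. Lid_56 is held with x 210–428 and near edge y 424. Green's rim spans x 238–400, y 8–173.

```bash
python3 - <<'E'
from h import *
c=dict(np.load('w13.npz'));zt=.3297-.171
print('lid',edges(c,zt,210,428,320,None,424,.056),edges(c,zt,210,428,320,222,424))
print('rim',edges(c,.095,238,400,90,8,173),edges(c,.095,254,384,90,None,155,.044))
E
```

```text
lid [ 0.397  -0.1582  0.0553] [ 0.3978 -0.1582  0.0553]
rim [ 0.4474 -0.1583  0.0522] [ 0.449  -0.1583  0.0419]
```

Emit:
arm_command --pt "0.08 0 0 0 0 0" --pt "0.17 0 0 0 0 0" --pt "0.25 0 0 0 0 0" --pt "0.25 0 0.1 0 0 0" --pt "0.25 0 0.18 0 0 0"

```text
t: 26.72
tool_pos: [0.4471, -0.1573, 0.2929]
orientation: [-3.141, 0.001, 0.001]
force: [-0.3, 0.1, -0.6]
opening: 0.0554
gripper_force: 15.0
```

Emit:
arm_command --pt "0 0 0 0 0 0" --pt "0 0 0 0 0 0" --pt "0 0 0.015 0 0 0" --pt "0 0 0.028 0 0 0" --pt "0 0 0.028 0 0 0"

```text
t: 27.35
tool_pos: [0.4471, -0.1573, 0.288]
orientation: [-3.142, 0.001, 0.0]
force: [-0.2, -0.6, -0.1]
opening: 0.0558
gripper_force: 15.0
```

```bash
python3 - <<'E'
from h import *
snap('w14')
E
```

```text
27.4 [ 0.4471 -0.1573  0.2881] 0.05603275336366717 15.000023245811462 [-0.3  0.6 -0.2] [-3.1416e+00  1.0000e-03  1.0000e-04]
```

Emit:
arm_command --pt "0 0 0.012 0 0 0" --pt "0 0 0.024 0 0 0" --pt "0 0 0.036 0 0 0" --pt "0 0 0.043 0 0 0" --pt "0 0 0.043 0 0 0"

```text
t: 28.02
tool_pos: [0.4471, -0.1573, 0.2794]
orientation: [-3.141, 0.001, 0.0]
force: [-0.5, 0.7, -0.4]
opening: 0.0555
gripper_force: 15.0
```

Emit:
arm_command --pt "0 0 0 0 0 0" --pt "0 0 0 0 0 0" --pt "0 0 -0.1 0 0 0" --pt "0 0 -0.25 0 0 0" --pt "0 0 -0.4 0 0 0" --fingers -1

```text
t: 28.65
tool_pos: [0.447, -0.1573, 0.3604]
orientation: [-3.141, 0.001, 0.0]
force: [0.5, -0.5, -0.2]
opening: 0.0927
gripper_force: 0.0
```

```bash
python3 - <<'E'
from h import *
c,s=snap('w15');print(circ(c,np.array([.4478,-.158,.108]),.056))
E
```

```text
28.7 [ 0.4481 -0.1578  0.3651] 0.0928932990981768 0.0 [ 1.  -0.6  3. ] [ 3.139e+00 -8.000e-04  8.600e-03]
((np.float64(318.8), np.float64(209.5), np.float64(37.8)), [(317.9, 209.1, 37.4, array([ 0.4481, -0.1573,  0.108 ]))])
```

Emit:
arm_command --pt "0 -0.1 0 0 0 0" --pt "-0.01 -0.28 0 0 0 0" --pt "-0.02 -0.48 0 0 0 0" --pt "-0.03 -0.68 0 0 0 0" --pt "-0.03 -0.88 0 0 0 0"

```text
t: 29.32
tool_pos: [0.441, 0.0198, 0.3595]
orientation: [3.142, -0.001, 0.001]
force: [1.3, -0.9, -0.1]
opening: 0.0929
gripper_force: 0.0
```

Emit:
arm_command --pt "0 -0.2 0 0 0 0" --pt "0 -0.4 0 0 0 0" --pt "-0.01 -0.6 0 0 0 0" --pt "-0.015 -0.8 0 0 0 0" --pt "-0.015 -1 0 0 0 0"

```text
t: 29.95
tool_pos: [0.4382, 0.22, 0.3595]
orientation: [-3.141, 0.001, -0.001]
force: [0.4, -0.8, 1.1]
opening: 0.0932
gripper_force: 0.0
```

Emit:
arm_command --pt "0 -0.15 0.05 0 0 0" --pt "0 -0.28 0.15 0 0 0" --pt "0 -0.345 0.25 0 0 0" --pt "0 -0.345 0.3 0 0 0" --pt "0 -0.345 0.3 0 0 0"

```text
t: 30.58
tool_pos: [0.4382, 0.2871, 0.2987]
orientation: [3.141, -0.001, -0.002]
force: [-0.1, 0.1, -0.5]
opening: 0.093
gripper_force: 0.0
```

Emit:
arm_command --pt "0 0 0 0 0 0" --pt "0 0 0 0 0 0" --pt "0 0 0 0 0 0" --pt "0 0 0 0 0 0" --pt "0 0 0 0 0 0"

```text
t: 31.2
tool_pos: [0.4384, 0.2876, 0.2996]
orientation: [-3.142, 0.001, -0.0]
force: [0.7, -0.3, 0.4]
opening: 0.0931
gripper_force: 0.0
```

```bash
python3 - <<'E'
from h import *
c,s=snap('w16');print(circ(c,np.array([.4392,.2867,.035]),.067,20))
E
```

```text
31.25 [0.4384 0.2876 0.2996] 0.09310793915259276 0.0 [-0.2 -0.5  0.5] [-3.1416e+00  9.0000e-04 -0.0000e+00]
((np.float64(319.1), np.float64(204.3), np.float64(43.2)), [(320.1, 202.6, 42.2, array([0.4405, 0.2859, 0.035 ]))])
```

Emit:
arm_command --pt "0.005 0.003 0.12 0 0 0" --pt "0.005 0.003 0.26 0 0 0" --pt "0.005 0.003 0.4 0 0 0" --pt "0.005 0.003 0.468 0 0 0" --pt "0.005 0.003 0.468 0 0 0"

```text
t: 31.88
tool_pos: [0.439, 0.2868, 0.2051]
orientation: [3.141, -0.001, -0.003]
force: [-0.8, -0.8, 0.5]
opening: 0.0926
gripper_force: 0.0
```

Emit:
arm_command --pt "0 0 0 0 0 0" --pt "0 0 0 0 0 0" --pt "0 0 0 0 0 0" --pt "0 0 0 0 0 0" --pt "0 0 0 0 0 0" --fingers 1 --force 18

```text
t: 32.5
tool_pos: [0.4398, 0.2872, 0.2068]
orientation: [-3.141, 0.001, -0.002]
force: [-0.8, -0.9, 5.8]
opening: 0.0665
gripper_force: 18.0
```

Emit:
arm_command --pt "0 0 0 0 0 0" --pt "0 0 -0.01 0 0 0" --pt "0 0 -0.05 0 0 0" --pt "0 0 -0.15 0 0 0" --pt "0 0 -0.3 0 0 0"

```text
t: 33.12
tool_pos: [0.4388, 0.2867, 0.2658]
orientation: [3.14, -0.001, -0.004]
force: [1.0, -0.2, -0.1]
opening: 0.0665
gripper_force: 18.0
```

Emit:
arm_command --pt "0 0.03 -0.15 0 0 0" --pt "0 0.1 -0.3 0 0 0" --pt "0 0.22 -0.4 0 0 0" --pt "0 0.38 -0.42 0 0 0" --pt "0 0.55 -0.42 0 0 0"

```text
t: 33.75
tool_pos: [0.4393, 0.1763, 0.3511]
orientation: [-3.141, -0.0, -0.003]
force: [0.4, -0.2, -0.7]
opening: 0.0664
gripper_force: 18.0
```

Emit:
arm_command --pt "0.04 0.2 0 0 0 0" --pt "0.1 0.4 0 0 0 0" --pt "0.16 0.6 0 0 0 0" --pt "0.22 0.8 0 0 0 0" --pt "0.28 1 0 0 0 0"

```text
t: 34.38
tool_pos: [0.4953, -0.0243, 0.3504]
orientation: [3.142, -0.001, 0.001]
force: [0.3, 0.1, -0.0]
opening: 0.0666
gripper_force: 18.0
```

Emit:
arm_command --pt "0.07 0.22 0 0 0 0" --pt "0.14 0.44 0 0 0 0" --pt "0.21 0.66 0 0 0 0" --pt "0.27 0.84 0 0 0 0" --pt "0.303 0.934 0 0 0 0"

```text
t: 35.0
tool_pos: [0.5558, -0.2115, 0.35]
orientation: [-3.142, 0.003, 0.0]
force: [0.7, 0.4, -0.7]
opening: 0.0667
gripper_force: 18.0
```

Emit:
arm_command --pt "0 0 0 0 0 0" --pt "0 0 0 0 0 0" --pt "0 0 0 0 0 0" --pt "0 0 0 0 0 0" --pt "0 0 0 0 0 0"

```text
t: 35.62
tool_pos: [0.5557, -0.2093, 0.3501]
orientation: [3.142, 0.0, 0.0]
force: [0.4, -0.4, -1.0]
opening: 0.0664
gripper_force: 18.0
```

```bash
python3 - <<'E'
from h import *
c,s=snap('w17')
cv2.imwrite('pics/m2.png',cv2.resize(c['image'][50:350,160:480,::-1],None,fx=2,fy=2,interpolation=cv2.INTER_CUBIC))
a=cv2.imread('pics/m2.png'); a[390:600,400:640]=cv2.resize(cv2.imread('pics/w15.png')[0:560],(240,210)); cv2.imwrite('pics/m2.png',a)
E
```

```text
35.675 [ 0.5557 -0.2095  0.3501] 0.066522946312619 17.999959588050842 [ 0.6 -0.5 -0.5] [ 3.1416e+00 -3.0000e-04  1.0000e-04]
```

View pics/m2.png

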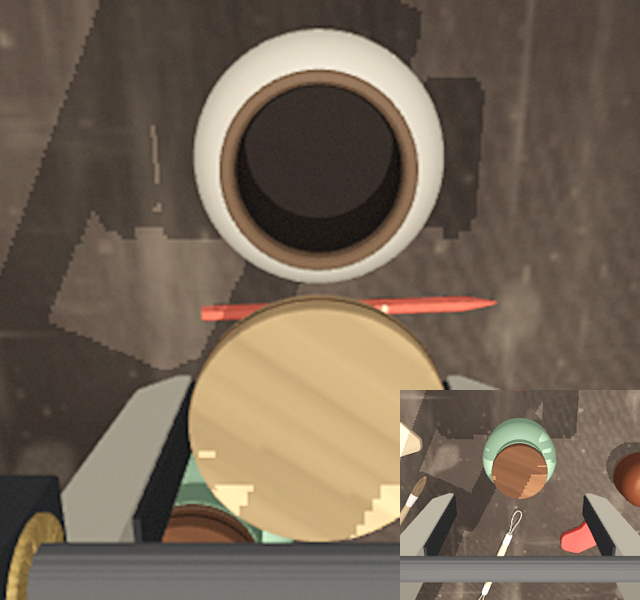

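Inset shows lid_56 seated on green. Lid_67 has left edge crop x 189 and near edge y 543. White's rim spans x 221–417, y 69–270.

```bash
python3 - <<'E'
from h import *
c=dict(np.load('w17.npz'));zt=.3501-.171
g=c['image'][258].astype(int).sum(1); d=np.abs(np.diff(g)); e=[x for x in range(240,410) if d[x]>120]; print(e)
L=(254.5-160)*2
r=max(e)+.5; l=min(e)+.5; l,r=(l-160)*2+.5,(r-160)*2+.5; print(l,r)
for a,b in((189,448),(l,r)): print('lid',edges(c,zt,a,b,316,None,443,.067),edges(c,zt,a,b,316,202,443))
print('rim',edges(c,.115,221,417,69,-31,170),'mouth',edges(c,.115,237,401,69,-16,153))
E
```

```text
[246, 247, 253, 254, 383, 384, 390]
173.5 461.5
lid [ 0.5551 -0.2102  0.0655] [ 0.5559 -0.2102  0.0655]
lid [ 0.5551 -0.21    0.0729] [ 0.5559 -0.21    0.0729]
rim [ 0.6123 -0.2104  0.0627] mouth [ 0.613  -0.2104  0.0524]
```

Emit:
arm_command --pt "0.09 0 0 0 0 0" --pt "0.19 0.001 0 0 0 0" --pt "0.282 0.001 0 0 0 0" --pt "0.282 0.001 0.1 0 0 0" --pt "0.282 0.001 0.18 0 0 0"

```text
t: 36.3
tool_pos: [0.6113, -0.2098, 0.3115]
orientation: [-3.141, 0.001, 0.004]
force: [-1.0, 0.3, -1.4]
opening: 0.0665
gripper_force: 18.0
```

Emit:
arm_command --pt "0 0 0 0 0 0" --pt "0 0 0 0 0 0" --pt "0 0 0.015 0 0 0" --pt "0 0 0.03 0 0 0" --pt "0 0 0.03 0 0 0"

```text
t: 36.92
tool_pos: [0.612, -0.21, 0.3078]
orientation: [-3.141, 0.001, 0.0]
force: [-0.4, -0.5, 0.5]
opening: 0.0664
gripper_force: 18.0
```

```bash
python3 - <<'E'
from h import *
snap('w18')
E
```

```text
36.975 [ 0.6121 -0.21    0.3079] 0.06659444127410667 17.999940812587738 [ 0.8  0.1 -0.2] [-3.1415e+00  1.0000e-03  1.0000e-04]
```

Emit:
arm_command --pt "0 0 0.012 0 0 0" --pt "0 0 0.024 0 0 0" --pt "0 0 0.036 0 0 0" --pt "0 0 0.042 0 0 0" --pt "0 0 0.042 0 0 0"

```text
t: 37.6
tool_pos: [0.6121, -0.21, 0.2998]
orientation: [-3.142, 0.001, -0.0]
force: [-2.0, 0.8, 2.0]
opening: 0.0663
gripper_force: 18.0
```

Emit:
arm_command --pt "0 0 0 0 0 0" --pt "0 0 0 0 0 0" --pt "0 0 -0.03 0 0 0" --pt "0 0 -0.15 0 0 0" --pt "0 0 -0.3 0 0 0" --fingers -1

```text
t: 38.22
tool_pos: [0.6119, -0.21, 0.3597]
orientation: [-3.141, 0.001, 0.002]
force: [-0.3, -0.7, 0.5]
opening: 0.0933
gripper_force: 0.0
```

Emit:
arm_command --pt "-0.04 0 -0.1 0 0 0" --pt "-0.15 0 -0.25 0 0 0" --pt "-0.3 0 -0.4 0 0 0" --pt "-0.5 0 -0.5 0 0 0" --pt "-0.7 0 -0.5 0 0 0"

```text
t: 38.85
tool_pos: [0.4708, -0.21, 0.462]
orientation: [3.139, -0.001, 0.005]
force: [0.3, -0.2, 0.5]
opening: 0.0933
gripper_force: 0.0
```

Emit:
arm_command --pt "0 0 0 0 0 0" --pt "0 0 0 0 0 0" --pt "0 0 0 0 0 0" --pt "0 0 0 0 0 0" --pt "0 0 0 0 0 0"

```text
t: 39.48
tool_pos: [0.4725, -0.2099, 0.4592]
orientation: [-3.141, 0.0, 0.001]
force: [0.2, -0.2, 0.9]
opening: 0.093
gripper_force: 0.0
```

```bash
python3 - <<'E'
from h import *
c,s=snap('w19')
w=c['image'][:,:,::-1]; sd=shot('side')['image'][:,:,::-1]; tp=shot('top')['image'][:,:,::-1]
a=np.zeros((600,800,3),np.uint8)
a[:380,:608]=cv2.resize(w,(608,380))
a[380:600,:400]=cv2.resize(sd[130:240,240:440],(400,220),interpolation=cv2.INTER_CUBIC)
a[380:600,400:800]=cv2.resize(tp[120:230,220:420],(400,220),interpolation=cv2.INTER_CUBIC)
cv2.imwrite('pics/m3.png',a)
E
```

```text
39.525 [ 0.4724 -0.2099  0.4593] 0.09267823434902484 0.0 [ 0.1 -0.3 -0.5] [-3.1413e+00  4.0000e-04  7.0000e-04]
```

View pics/m3.png

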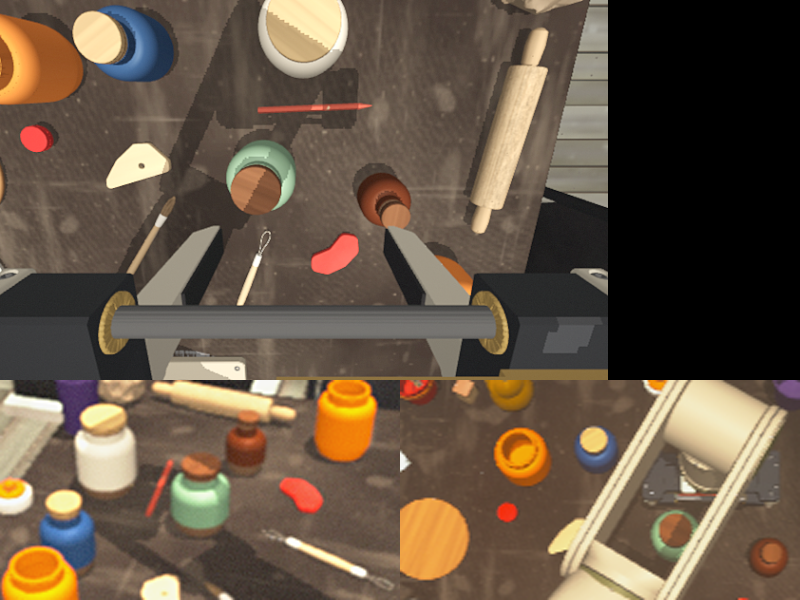

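All four lids sit flat on their jars, the board is empty, and neither the red lid nor the orange jars were touched. I'm handing the job in.

```bash
python3 -c "
from plant import *
print(close_job())"
```

```text
the job is handed in; nothing more can be done
None
```

I put all four lids on their matching jars (34 on brown, 45 on blue, 56 on green, 67 on white) and handed the job in at about 40 s; in the final camera views all four look fully seated and flat, and I left the red and orange look-alikes alone.

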